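Lift the round mooncake with the serving tongs

TASK

Pick up the serving tongs from their rest, close their jaws on the round mooncake in the dish on the lazy susan, and lift it out. Finish while still holding it in the tongs, level and still, at least 10 cm above the dish; touch the cake only with the tongs, and leave the dish, the square mooncake, the dice cup, the chips and the tile rack standing where they are.

Things in the scene. Friction and masses are not known exactly. Their poses are not given: they have to be found in the camera images.
- tongs: Stainless serving tongs, 215 mm long, 100 g, lying level on edge on the rest, jaws away from the robot, so that the arms open and close sideways. Origin: on the centre line at the pivot (rear end), at mid-height of the arms; x along the centre line to the jaws, y to the left arm, z up. Each arm is a strip 3 mm thick and 18 mm tall (20 mm at the jaws), half above and half below the origin's height.
- tongs_grip (a point): Where to hold the tongs: on their centre line at mid-height, 90 mm ahead of the pivot, near the centre of mass; axes as tongs. Sprung open the arms measure 54 mm over their outsides here (49 mm 25 mm nearer the pivot, 59 mm 25 mm nearer the jaws); closed on the round cake, about 36 mm. A light squeeze to 48 mm is enough to carry the tongs with the jaws still open.
- tongs_jaws (a point): Centre between the two jaws, at mid-height, 185 mm ahead of the pivot, 95 mm ahead of tongs_grip; axes as tongs. Each jaw reaches about 20 mm behind and ahead of it. Sprung open, the jaws are 82 mm apart inside (70 and 77 mm at their turned-in rear and front ends); each 1 mm of squeeze at tongs_grip closes them 2.05 mm. The arms move symmetrically.
- tongs_left (a joint): How far each arm of the tongs is turned inwards from its sprung-open rest: 0 = fully open, about 0.10 rad = closed on the round cake, 0.2 = fully shut. At tongs_grip the spring pushes back on each finger with about 4.5 N when open and 7 N when closed on the cake.
- tongs_rest: White ceramic tongs rest, fixed: a flat foot 122 x 60 x 6 mm with a raised saddle at each end (centres at x = -50 and +50 mm, 16 mm long, 104 mm wide, 24 mm high, lips to 32 mm at the outer ends). Origin under its centre on the table; x points away from the robot along the tongs. tongs_grip lies over the gap between the saddles, 33 mm above the table.
- round_cake: round mini mooncake, brown, fluted side, 44 mm diameter and 33 mm tall, about 60 g, firm. Origin: centre of its underside; z up
- square_cake: square mini mooncake of the same brown, 42 x 42 x 33 mm, about 65 g, standing in the other half of the dish, its centre about 100 mm from the round one's. Origin: centre of its underside; z up
- dish: Long white ceramic dish, 110 mm (x) by 200 mm (y), floor 5 mm thick, upright rim 5 mm thick and 12 mm high in all, loose on the lazy susan at the side nearest the robot. Origin: centre of its underside, 26 mm above the table; x points away from the robot, y along the dish. The two cakes stand on its floor near y = -50 and +50 mm; which is where varies.
- susan: foot of the lazy susan, fixed. Origin on the table at the centre; z up. It carries a clear acrylic disc 360 mm in diameter, 8 mm thick, top 26 mm above the table, that turns about the centre with slight friction (0.1 N m) and carries the dish, the chips and the tile rack along if pushed
- chips: stack of round plastic chips, 40 mm diameter, 40 mm tall, on the lazy susan beyond the dish; a bystander. Origin: centre of its underside
- tile_rack: stainless steel tile rack with five mahjong tiles, 50 x 165 mm, 37 mm tall, on the far side of the lazy susan; a bystander. Origin: centre of its underside; y along the rack
- dice_cup: red plastic dice cup, upright, 74 mm diameter, 85 mm tall, on the table on the other side of the robot's centre line from the tongs; a bystander. Origin: centre of its underside; z up
There are look-alikes about, which are no part of the job. Of the things shaped like the dish, the white one is meant.

How it is judged (in metres and radians):
On the way, in this order (a step that is already met when the one before it is completed fails the run):
1. the tongs are lifted off their rest by the gripper, jaws still empty (height (world z) of tongs above 0.06 m and contact force between the fingers and tongs above 1 N and contact force between tongs and tongs_rest below 0.05 N and contact force between tongs and round_cake below 0.05 N), for 0.2 s.
2. the tongs are closed on the round cake as it stands in the dish (contact force between tongs and round_cake above 2 N and value of joint tongs_left above 0.06 rad and z of round_cake in the frame of dish below 0.02 m), for 0.1 s.
At the end, for the whole second after the job is handed in: The gripper holds the tongs and the tongs hold the round cake between their jaws, its underside at least 85 mm above the underside of the dish (80 mm above the dish's floor), tilted less than 0.45 rad, moving slower than 0.03 m/s, with the tongs touching nothing but the gripper and the cake (z of round_cake in the frame of dish above 0.085 m and angle between round_cake's own z axis and vertical below 0.45 rad and linear speed of round_cake below 0.03 m/s and contact force between tongs and round_cake above 1 N and contact force between the fingers and tongs above 1 N and x of round_cake in the frame of tongs between 0.15 and 0.215 m and z of round_cake in the frame of tongs between -0.045 and 0 m and contact force between round_cake and square_cake below 0.05 N and contact force between tongs and dish below 0.05 N and contact force between tongs and susan below 0.05 N and contact force between tongs and tongs_rest below 0.05 N and contact force between tongs and dice_cup below 0.05 N and contact force between tongs and tile_rack below 0.05 N and contact force between tongs and chips below 0.05 N); the arm keeps its last pose, push and grip.
It fails at once if the gripper or arm touches the round cake (contact force between any of the fingers, the arm and round_cake above 0.3 N).
It fails at once if the dish or the square cake is shifted by more than 35 mm (distance of any of dish, square_cake from where it was at the start of the episode above 0.035 m).
It fails at once if the dice cup, chips or tile rack is shifted by more than 40 mm (distance of any of dice_cup, chips, tile_rack from where it was at the start of the episode above 0.04 m).
It fails at once if the square cake, dice cup, chips or tile rack is tipped over (angle between any of square_cake, dice_cup, chips, tile_rack's own z axis and vertical above 0.5 rad).
It also fails if it takes over 43 s, if anything falls off the work surface, if the arm or the gripper's body presses on something with over 40 N, if the wrist force passes 120 N, or if a joint passes its speed limit or range.

ROBOT

A 6-joint arm with a two-finger parallel gripper is mounted at the origin on the work surface. World frame = base frame: x ahead of the robot, y to its left, z up, the work surface at z = 0. Lengths are in mm, angles in rad, forces in N, time in s.
With the tool pointing down it reaches from about 275 to 750 mm from the base axis. Payload 10.2 kg.
Tool frame: the origin (TCP) lies between the finger pads; the fingertips stand 17 mm ahead of it and the grasp point (between the pads) lies 2 mm behind it (tips_ahead is the distance from the TCP to the fingertips, in mm); z points along the fingers, y is the line along which they close (so a half turn about z gives the same grasp; the last joint's range is limited). The gripper opens to 85 mm and grips with 20 to 120 N. Pads are 22 mm wide; open, the fingers measure 114 mm over their backs; the gripper's body (76 mm by 85 mm) begins 54 mm behind the grasp point. The pads swing forward as they close: fully open they stand 13 mm farther back than shut.
Start: joints at [-1.34, 0.313, 1.498, -0, 1.331, -0.223], TCP at [230.14, -471.876, 248.294] pointing down, gripper open.
Joint ranges: [-2.94, 2.94], [-0.97, 2.17], [0.19, 2.56], [-1.23, 4.37], [0.02, 3.11], [-2.88, 2.88]. Speed limits (rad/s): [2.39, 2.39, 3.01, 3.14, 3.14, 3.14].

INTERFACE

Orientations are given as a unit quaternion [w, x, y, z].
In Python, from rig import sense, capture, finish_job, boxes_of, tips_ahead gives the robot as it stands.
- The arm moves only by the tool drive_tool, never from a script. Its argument "commands" is text: rows parted by semicolons, each of 7 numbers parted by spaces: the shift along the world's x, y, z in units of 0.1 m (1.0 is 0.1 m), then the turn, a rotation vector about the world's x, y, z in units of pi/4 rad (1.0 is pi/4 rad), then the opening in per cent of the stroke, from 0 (shut) to 100 (fully open). A call has 1 to 20 rows; each row shifts and turns the commanded pose from where the row before left it; what a row does not reach is not made up. A row lasts 1/12 s, in which the tool goes at most 41.7 mm and 7.16 degrees, less where a joint would pass 70% of its speed; a pose out of reach is approached as far as the arm can. A call with a number of a shift or a turn outside -1 to 1 is refused whole. A call with a gripper value outside its range is refused whole. The fingers move at their own pace and stop on an object; "force" is the grip in N (left out, the last holds). Time passes only in rows, so rows that do not move let the fingers close. It gives the time, the measured TCP pose, the force, the opening and the grip force at its end, in the units of the state.
- sense(): the state, without advancing time (a new reading comes with each control period).
- capture(name): name is "scene" or "top" or "wrist"; returns a dict with "pixels" (384x512x3 uint8, blue, green, red), "fov_y" (degrees; the focal length in pixels is half the picture's height over the tangent of half this angle, whatever the lens; pixels are square), "cx", "cy" (the principal point, pixels), "position" and "attitude" of the camera in the world; the wrist camera has in their place "tool_from_camera" (4x4, takes a point from camera to tool coordinates, whose origin is the TCP and whose axes are the flange's). Camera axes: x right, y down, z forward; pixel columns grow to the right and rows downward; lengths in mm; the calibration is good to about 2 mm. A picture is of the moment at which its call begins: read the wrist's pose just before it. There is no depth.
- finish_job(): hands the job in; it is judged then, once.
Trained networks look in a picture, given as the dict that the camera call returned (one of the last four; its "shot" number tells which), for a name from the list of things; names that differ only in an ending like _2 or _b are one class to them, and where a whole thing is asked for, a point or a joint stands for the part that bears it (a point fixed in the world has none). Each returns a list of dicts, best first, with "confidence" (0 to 1); they miss things now and then, are a little off and sometimes report something else, mostly with a low value. They report only what shows in the picture. A call takes as long as a camera call. They do not tell look-alikes from the thing itself.
- boxes_of(picture, name): "position" ([column, row] in pixels, amid what is visible of it).
The state is a dict: "time_s": time; "joints": joint angles; "dq": joint speeds; "tau": joint torques, N m; "eef_pos": TCP position; "ee_rot": TCP orientation; "force": force on the tool from outside, world axes, zero at the start; "wrist_torque": the same for the moment, N m; "grip_width": opening from 0.0 (shut) to 1.0 (fully open); "grip_force": force on a finger pad.
Only numpy, scipy, OpenCV 4.12 (cv2) and the standard library are available. Lean on these libraries where they do the work, as an engineer would, in place of code of your own. Each camera call takes 0.05 s, during which the arm holds its last target. There are 200 camera calls.

## Working session

There is one attempt and no reset: what is moved stays moved. The work goes in short steps, Python scripts to look and compute and a tool call to move; the robot and the scene stay as the last step left them, time stands still between calls to the robot, and variables do not carry over. Pictures are saved under pics/ and viewed, at most 10 in all, crops included, and the job is handed in when it is done.

Besides the shell and the picture viewer there is one more tool, called after "Emit:" as a command line: name --argument value ..., lists and objects as JSON in quotes. drive_tool: Moves the arm, as the interface text tells. Shifts and turns lie within -1 to 1; 1 stands for 0.1 m of shift or pi/4 rad of turn. Its arguments: {"type":"object","properties":{"commands":{"type":"string"},"force":{"type":"number"}},"required":["commands"]}

```bash
mkdir -p pics
cat > h.py <<'E'
import numpy as np,cv2
from scipy.spatial.transform import Rotation as R
from rig import *
def q2R(q): return R.from_quat([q[1],q[2],q[3],q[0]]).as_matrix()
def cam(name):
    s=sense(); p=capture(name)
    f=p["pixels"].shape[0]/2/np.tan(np.radians(p["fov_y"])/2)
    if name=="wrist":
        T=np.eye(4);T[:3,:3]=q2R(s["ee_rot"]);T[:3,3]=s["eef_pos"]
        M=T@np.array(p["tool_from_camera"]); Rc,t=M[:3,:3],M[:3,3]
    else:
        a=np.array(p["attitude"]); Rc=q2R(a) if a.size==4 else a; t=np.array(p["position"])
    return p,dict(f=f,cx=p["cx"],cy=p["cy"],R=Rc,t=t)
def ray(c,uv):
    d=c["R"]@np.array([(uv[0]-c["cx"])/c["f"],(uv[1]-c["cy"])/c["f"],1.]);return c["t"],d/np.linalg.norm(d)
def atz(c,uv,z):
    o,d=ray(c,uv);return o+d*(z-o[2])/d[2]
def tri(*cu):
    A=0;b=0
    for c,uv in cu:
        o,d=ray(c,uv);P=np.eye(3)-np.outer(d,d);A=A+P;b=b+P@o
    return np.linalg.solve(A,b)
def proj(c,X):
    v=c["R"].T@(np.array(X)-c["t"]);return c["f"]*v[:2]/v[2]+[c["cx"],c["cy"]]
E
python3 - <<'E'
from h import *
np.set_printoptions(precision=1,suppress=True)
s=sense();print(s["time_s"],s["eef_pos"],s["ee_rot"],s["grip_width"])
import pickle
C={}
for n in ["scene","top"]:
    p,c=cam(n);C[n]=c;cv2.imwrite(f"pics/{n}0.png",p["pixels"]);print(n,c["t"],c["R"].tolist(),p["attitude"])
    for k in ["tongs","tongs_rest","round_cake","square_cake","dish","dice_cup","chips","tile_rack","susan"]:
        for b in boxes_of(p,k)[:3]: print(n,k,b["position"],round(b["confidence"],2),atz(c,b["position"],30)[:2])
pickle.dump(C,open("c.pkl","wb"))
E
```

```text
0.0 [ 230.1 -471.6  247.7] [-0.   1.   0.2  0. ] 0.998868174159556
scene [1226.5  394.3  817.4] [[-0.4962460826374547, 0.5981411142085098, -0.6292591143244435], [0.8680537304786979, 0.3293880971649317, -0.3714649410753074], [-0.014917991453164137, -0.7305687434728287, -0.6826761784268846]] [-0.2  0.5  0.8 -0.3]
scene tongs [230.9, 225.6] 0.59 [633.7 -43.7]
scene tongs_rest [363.8, 234.9] 0.76 [487.5 291.7]
scene round_cake [251.7, 226.9] 0.66 [609.7   9.8]
scene square_cake [211.3, 216.7] 0.61 [ 631.7 -111.9]
scene dish [230.1, 227.9] 0.97 [642.2 -41. ]
scene dish [285.8, 181.2] 0.97 [388.4   5.1]
scene dish [345.9, 320.1] 0.81 [751.9 337.8]
scene dice_cup [201.3, 159.2] 0.57 [ 423.5 -297.9]
scene chips [254.2, 256.7] 0.75 [697.   68.5]
scene chips [372.6, 234.9] 0.58 [475.9 312.5]
scene tile_rack [208.0, 270.5] 0.79 [791.3 -11.1]
scene susan [216.9, 256.9] 0.72 [744.6 -15.8]
top [ 246.7  -28.6 1546.2] [[-0.006681046434888348, -0.9834059190532513, 0.18129578591231874], [-0.9999344517309449, 0.008255836467568525, 0.007933057780940861], [-0.009298164338720105, -0.18123090115996005, -0.9833966161242772]] [ 0.1 -0.7  0.7 -0.1]
top tongs [164.5, 216.2] 0.86 [454.3 269.9]
top tongs_rest [160.0, 213.7] 0.82 [462.6 284.9]
top round_cake [246.9, 161.7] 0.56 [634.7   0.6]
top square_cake [224.0, 139.7] 0.26 [711.3  77.1]
top dish [149.2, 139.9] 0.89 [713.  328.4]
top dish [371.7, 266.8] 0.87 [ 286.7 -394.9]
top dish [262.1, 165.7] 0.63 [620.6 -49.7]
top dice_cup [339.7, 221.9] 0.76 [ 431.2 -299.1]
top dice_cup [275.6, 155.6] 0.24 [654.7 -95. ]
top chips [224.2, 135.4] 0.51 [726.3  76.5]
top chips [158.4, 220.1] 0.24 [441.6 289.5]
top tile_rack [252.7, 114.6] 0.62 [798.7 -19.8]
top susan [253.3, 142.8] 0.72 [699.6 -21.1]
```

Run:
```python
import cv2,numpy as np
a=cv2.imread("pics/top0.png");s=cv2.imread("pics/scene0.png")
A=cv2.resize(a[90:290,130:400],None,fx=2.2,fy=2.2,interpolation=2)
B=cv2.resize(s[130:350,160:400],None,fx=1,fy=1)
cv2.imwrite("pics/t1.png",A)
cv2.imwrite("pics/s1.png",cv2.resize(s[130:330,170:430],None,fx=3,fy=3,interpolation=2))
```

```text
(no output)
```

View pics/t1.png

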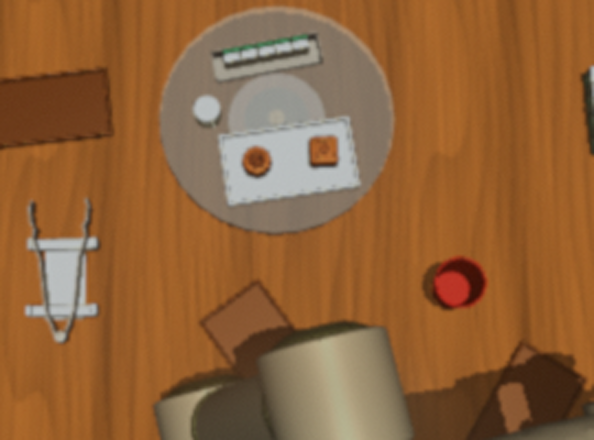

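View pics/s1.png

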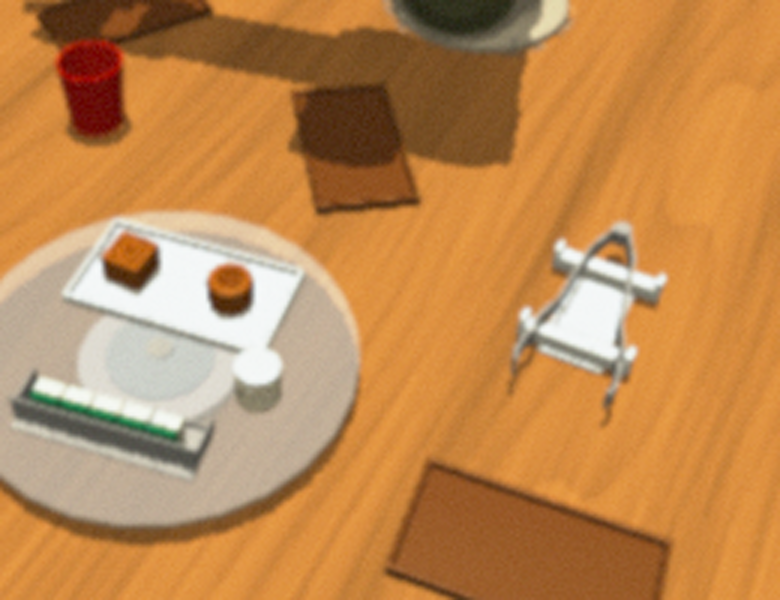

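The pictures show the tongs at left in the top view, with the pivot at crop (61,337) and tips at (32,205) and (89,203). The round cake is the left one in the white dish at (257,160), and the square cake is at (323,150). In the scene view the pivot is at (622,230), the tips at (515,385) and (607,412), and the round cake top at (231,278).

Run:
```python
from h import *
import pickle
np.set_printoptions(precision=1,suppress=True)
C=pickle.load(open("c.pkl","rb"));t,s=C["top"],C["scene"]
T=lambda u,v:(u/2.2+130,v/2.2+90); S=lambda u,v:(u/3+170,v/3+130)
P={"pivot":((61,336),(622,232)),"tipL":((32,205),(607,402)),"tipR":((89,203),(515,368)),"round_top":((257,159),(231,275)),"square_top":((323,149),(131,253)),
"dishNL":((229,204),(257,352)),"dishNear R":((358,185),(66,295)),"dishFarR":((347,118),(112,222)),"dish_x":((219,137),(301,270)),"cup":((460,262),(90,62))}
for k,(a,b) in P.items(): print(k,tri((t,T(*a)),(s,S(*b))), atz(t,T(*a),40)[:2])
```

```text
pivot [367.7 290.6  31.8] [367.4 287.4]
tipL [566.1 341.   23.1] [562.6 336.5]
tipR [568.2 257.4  20.9] [564.9 251.4]
round_top [624.    2.   60.6] [630.2   0.7]
square_top [640.1 -96.7  54.9] [644.7 -98.5]
dishNL [592.3  31.6 -65.9] [561.6  42.7]
dishNear R [ 624.2 -175.4  -62.4] [ 588.9 -149.8]
dishFarR [ 662.8 -115.4  108.7] [ 692.7 -135.5]
dish_x [637.9  66.8 114.6] [664.8  57.8]
cup [ 458.5 -279.3   95.9] [ 471.6 -297. ]
```

Emit:
drive_tool --commands "0.114 0.38 0 0 0 0 100;0.114 0.38 0 0 0 0 100;0.114 0.38 0 0 0 0 100;0.114 0.38 0 0 0 0 100;0.114 0.38 0 0 0 0 100;0.114 0.38 0 0 0 0 100;0.114 0.38 0 0 0 0 100;0.114 0.38 0 0 0 0 100;0.114 0.38 0 0 0 0 100;0.114 0.38 0 0 0 0 100;0.114 0.38 0 0 0 0 100;0.114 0.38 0 0 0 0 100;0.114 0.38 0 0 0 0 100;0.114 0.38 0 0 0 0 100;0.114 0.38 0 0 0 0 100;0.114 0.38 0 0 0 0 100;0.114 0.38 0 0 0 0 100;0.114 0.38 0 0 0 0 100;0 0 0 0 0 0 100;0 0 0 0 0 0 100" --force 20

```text
time_s: 2.67
eef_pos: [435.2, 213.5, 247.8]
ee_rot: [0.0, 0.974, 0.227, -0.0]
force: [0.0, -0.2, 0.1]
grip_width: 0.999
grip_force: 0.0
```

Run:
```python
from h import *
s=sense();M=q2R(s["ee_rot"]);print(s["time_s"],s["eef_pos"],s["joints"],M.round(3).tolist(),np.arctan2(M[1,0],M[0,0]))
p,c=cam("wrist");print(np.round(p["tool_from_camera"],2).tolist(),p["fov_y"],proj(c,[460,291,33]))
```

```text
2.6667 [435.17175399 213.45235644 247.81517779] [ 2.13760194e-01  2.24806414e-01  1.61445610e+00 -9.30444682e-05
  1.30319694e+00  1.32760562e+00] [[0.897, 0.441, -0.001], [0.441, -0.897, -0.0], [-0.001, -0.0, -1.0]] 0.4569755982822423
[[-0.0, -0.95, -0.31, 81.28], [1.0, -0.0, -0.0, -0.02], [-0.0, -0.31, 0.95, -125.56], [0.0, 0.0, 0.0, 1.0]] 67.77080690959946 [204.30760353 120.71376041]
```

Emit:
drive_tool --commands "0.02 0.2 0 0 0 -0.13 100;0.02 0.2 0 0 0 -0.13 100;0.02 0.2 0 0 0 -0.13 100;0.02 0.18 0 0 0 -0.14 100;0 0 0 0 0 0 100;0 0 0 0 0 0 100"

```text
time_s: 3.22
eef_pos: [443.4, 289.2, 248.3]
ee_rot: [0.0, 1.0, 0.02, -0.0]
force: [-0.4, 0.0, -0.6]
grip_width: 1.004
grip_force: 0.0
```

Run:
```python
from h import *
import pickle
s=sense();M=q2R(s["ee_rot"]);print(s["time_s"],s["eef_pos"],np.arctan2(M[1,0],M[0,0]))
p,c=cam("wrist");pickle.dump((p,c),open("w1.pkl","wb"));cv2.imwrite("pics/w1.png",p["pixels"])
for k in ["tongs","tongs_rest"]: print(k,boxes_of(p,k)[:2])
print(proj(c,[460,291,33]))
```

```text
3.2167 [443.38717531 289.2083681  248.290073  ] 0.03916770584779398
tongs [{'position': [227.9, 147.3], 'confidence': 0.81}]
tongs_rest [{'position': [251.1, 149.2], 'confidence': 0.95}]
[254.08294748 154.82183893]
```

View pics/w1.png

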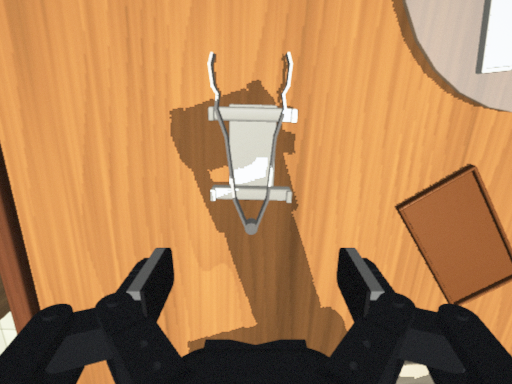

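The wrist view shows the pivot at (251,227), the jaw tips at (211,54) and (290,53), and the saddles at rows 114 and 193.

Run:
```python
from h import *
import pickle
np.set_printoptions(precision=1,suppress=True)
p,c=pickle.load(open("w1.pkl","rb"))
C=pickle.load(open("c.pkl","rb"));t,s=C["top"],C["scene"]
T=lambda u,v:(u/2.2+130,v/2.2+90); S=lambda u,v:(u/3+170,v/3+130)
P={"pivot":((251,225),(61,336),(622,228)),"tipL":((211,54),(32,203),(607,402)),"tipR":((290,53),(89,201),(515,370))}
for k,(w,a,b) in P.items():
    X=tri((c,w),(t,T(*a)),(s,S(*b)));print(k,X,atz(c,w,42),[proj(c,X)-w,proj(t,X)-T(*a),proj(s,X)-S(*b)])
for uv in [(211,109),(297,111),(212,190),(291,192),(253,114),(253,193)]: print(atz(c,uv,28))
```

```text
pivot [367.8 290.3  35.9] [371.7 291.6  42. ] [array([0.9, 0.8]), array([-0.7, -0. ]), array([-0.4,  0.3])]
tipL [568.7 341.4  26.1] [567.  340.4  42. ] [array([1.2, 0.3]), array([-0.4, -0. ]), array([-0.1,  0.1])]
tipR [572.2 257.   23.1] [571.1 257.3  42. ] [array([-1.6,  1.5]), array([-0.7, -0.2]), array([-1.5, -0.3])]
[510.8 343.   28. ]
[512.4 243.   28. ]
[412.  342.7  28. ]
[413.1 242.2  28. ]
[507. 294.  28.]
[410.  290.5  28. ]
```

Emit:
drive_tool --commands "0.08 0.02 -0.25 0 0 0 100;0.08 0.02 -0.25 0 0 0 100;0 0 -0.25 0 0 0 100;0 0 -0.25 0 0 0 100;0 0 -0.25 0 0 0 100;0 0 -0.2 0 0 0 100;0 0 0 0 0 0 100;0 0 0 0 0 0 100"

```text
time_s: 4.03
eef_pos: [459.4, 293.4, 103.5]
ee_rot: [0.0, 1.0, 0.019, -0.001]
force: [-0.3, -0.1, 0.1]
grip_width: 0.998
grip_force: 0.0
```

Emit:
drive_tool --commands "0 0 -0.2 0 0 0 100;0 0 -0.2 0 0 0 100;0 0 -0.2 0 0 0 100;0 0 -0.15 0 0 0 100;0 0 0 0 0 0 80;0 0 0 0 0 0 55;0 0 0 0 0 0 55;0 0 0 0 0 0 55;0 0 0 0 0 0 55;0 0 0 0 0 0 55;0 0 0 0 0 0 55;0 0 0 0 0 0 55" --force 20

```text
time_s: 5.03
eef_pos: [461.0, 294.6, 31.1]
ee_rot: [-0.001, 1.0, 0.019, 0.002]
force: [-0.4, -0.5, 6.6]
grip_width: 0.55
grip_force: 6.6
```

Emit:
drive_tool --commands "0 0 0.1 0 0 0 55;0 0 0.15 0 0 0 55;0 0 0.2 0 0 0 55;0 0 0.25 0 0 0 55;0 0 0.25 0 0 0 55;0 0 0.2 0 0 0 55;0 0 0.1 0 0 0 55;0 0 0 0 0 0 55;0 0 0 0 0 0 55;0 0 0 0 0 0 55"

```text
time_s: 5.87
eef_pos: [458.8, 293.9, 152.3]
ee_rot: [0.0, 1.0, 0.019, -0.001]
force: [0.3, -0.2, -2.1]
grip_width: 0.553
grip_force: 4.7
```

Run:
```python
from h import *
import pickle
s=sense();M=q2R(s["ee_rot"]);print(s["time_s"],s["eef_pos"],s["force"],s["wrist_torque"],s["grip_force"],np.arctan2(M[1,0],M[0,0]))
p,c=cam("wrist");pickle.dump((p,c),open("w2.pkl","wb"))
q,d=cam("scene")
cv2.imwrite("pics/w2.png",np.hstack([cv2.resize(p["pixels"],(400,300)),cv2.resize(q["pixels"][90:278,270:520],(400,300))]))
```

```text
5.8667 [458.794448   293.87039021 152.25955794] [ 0.28005366 -0.23076663 -2.05723523] [ 0.04403715 -0.03215103 -0.03507704] 4.73261059174547 0.03750573146885712
```

View pics/w2.png

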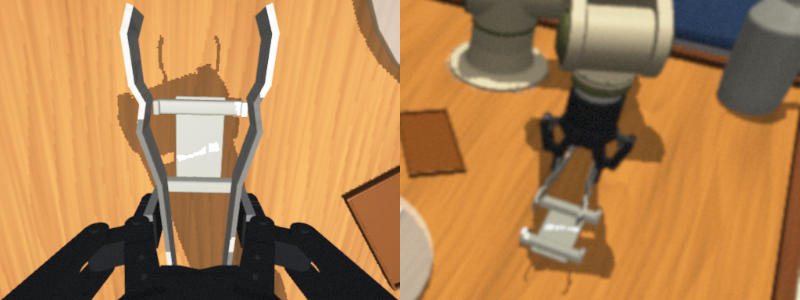

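The tongs are held and clear of the rest, with the jaws open; the tips are near (169,6) and (351,5) in full-resolution wrist pixels, so they are nearly level and centred. Next I move them above the round cake.

Emit:
drive_tool --commands "0.02 -0.1 0 0 0 0 55;0.04 -0.2 0 0 0 0.01 55;0.06 -0.25 0 0 0 0.01 55;0.06 -0.25 0 0 0 0.01 55;0.06 -0.25 0 0 0 0.01 55;0.06 -0.25 0 0 0 0.01 55;0.06 -0.25 0 0 0 0.01 55;0.06 -0.25 0 0 0 0.02 55;0.06 -0.25 0 0 0 0.02 55;0.06 -0.25 0 0 0 0.01 55;0.06 -0.25 0 0 0 0.01 55;0.06 -0.25 0 0 0 0.01 55;0.05 -0.2 0 0 0 0 55;0 -0.1 0 0 0 0 55;0 0 0 0 0 0 55;0 0 0 0 0 0 55"

```text
time_s: 7.3
eef_pos: [529.8, -15.8, 153.0]
ee_rot: [-0.0, 0.998, 0.069, -0.0]
force: [0.1, 0.3, -0.9]
grip_width: 0.548
grip_force: 4.7
```

Run:
```python
from h import *
import pickle
np.set_printoptions(precision=1,suppress=True)
s=sense();M=q2R(s["ee_rot"]);print(s["time_s"],s["eef_pos"],s["force"],s["wrist_torque"],s["grip_force"],np.arctan2(M[1,0],M[0,0]))
p,c=cam("wrist");pickle.dump((p,c),open("w3.pkl","wb"));cv2.imwrite("pics/w3.png",p["pixels"])
for k in ["round_cake","square_cake","dish"]:
  for b in boxes_of(p,k)[:2]: print(k,b,atz(c,b["position"],62))
```

```text
7.3 [529.8 -15.8 153. ] [ 0.1  0.3 -0.9] [-0. -0. -0.] 4.733548597432673 0.13887037758180143
round_cake {'position': [246.2, 77.0], 'confidence': 0.94} [623.4   3.7  62. ]
square_cake {'position': [382.3, 74.7], 'confidence': 0.93} [638.1 -90.6  62. ]
dish {'position': [238.0, 311.8], 'confidence': 0.71} [422.2 -14.6  62. ]
dish {'position': [507.1, 377.9], 'confidence': 0.44} [ 378.5 -295.2   62. ]
```

View pics/w3.png

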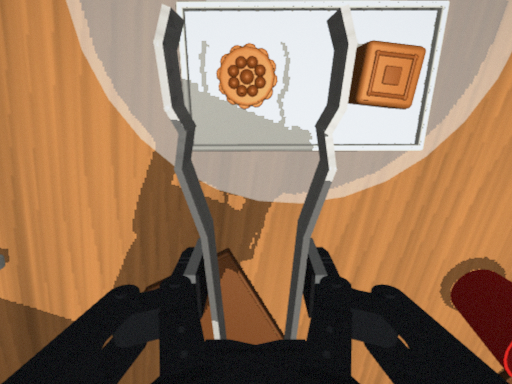

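The wrist view shows the round cake's top centre at (247,75), the square cake at (391,75), the jaw tips at (170,10) and (345,12), and dish edges square to the tongs.

Run:
```python
from h import *
import pickle
np.set_printoptions(precision=1,suppress=True)
p,c=pickle.load(open("w3.pkl","rb"));C=pickle.load(open("c.pkl","rb"));t,s=C["top"],C["scene"]
w=(246.5,75.5);a=(257/2.2+130,159/2.2+90);b=(231/3+170,275/3+130)
print(tri((c,w),(t,a),(s,b)),tri((c,w),(s,b)),atz(c,w,64))
# jaw estimate in tool frame: bends (x~165) and tips(~205) top edge 8mm above TCP
for n,l,r in [("tip",(173,10),(345,12)),("bend",(188,128),(328,130))]:
  P=[atz(c,u,153+12) for u in (l,r)]
  th=.139;
  for X in P:
    d=X-[529.8,-15.8,153]; print(n,d[0]*np.cos(th)+d[1]*np.sin(th), -d[0]*np.sin(th)+d[1]*np.cos(th))
```

```text
[624.3   2.7  61.1] [624.2   4.   61.6] [624.3   3.6  64. ]
tip 110.22875768112662 28.392187019345535
tip 109.57353481818137 -30.963750401697126
bend 70.37039874855678 26.19893444943464
bend 69.5655039904215 -28.288004422126473
```

Emit:
drive_tool --commands "0.01 0.02 -0.05 0 0 0 55;0.01 0.03 -0.12 0 0 0 55;0.01 0.02 -0.15 0 0 0 55;0 0 -0.15 0 0 0 55;0 0 -0.1 0 0 0 55;0 0 -0.05 0 0 0 55;0 0 0 0 0 0 55;0 0 0 0 0 0 55"

```text
time_s: 8.17
eef_pos: [533.6, -8.8, 91.6]
ee_rot: [0.0, 0.998, 0.07, 0.0]
force: [0.3, -0.2, -0.4]
grip_width: 0.55
grip_force: 4.7
```

Run:
```python
from h import *
s=sense();print(s["time_s"],s["eef_pos"],s["force"])
p,c=cam("wrist");q,d=cam("scene")
cv2.imwrite("pics/w4.png",np.hstack([cv2.resize(p["pixels"],(400,300)),cv2.resize(q["pixels"][150:270,170:330],(400,300),interpolation=2)]))
```

```text
8.1667 [533.56953983  -8.78522673  91.60094971] [ 0.29904037 -0.23010228 -0.40368045]
```

View pics/w4.png

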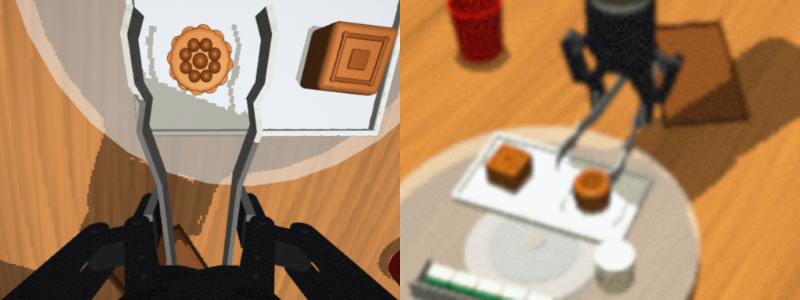

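The cake sits centred between the jaws (col 200 against jaws at 133 and 267). Now I descend and close.

Emit:
drive_tool --commands "0 0 -0.06 0 0 0 55;0 0 -0.1 0 0 0 55;0 0 -0.1 0 0 0 55;0 0 -0.06 0 0 0 55;0 0 -0.02 0 0 0 55;0 0 0 0 0 0 55;0 0 0 0 0 0 55"

```text
time_s: 8.85
eef_pos: [533.4, -8.9, 57.3]
ee_rot: [0.0, 0.998, 0.07, -0.0]
force: [-0.0, -0.4, -0.7]
grip_width: 0.551
grip_force: 4.7
```

Emit:
drive_tool --commands "0 0 0 0 0 0 52;0 0 0 0 0 0 50;0 0 0 0 0 0 48;0 0 0 0 0 0 46;0 0 0 0 0 0 44;0 0 0 0 0 0 42;0 0 0 0 0 0 40;0 0 0 0 0 0 38;0 0 0 0 0 0 36;0 0 0 0 0 0 34;0 0 0 0 0 0 34;0 0 0 0 0 0 34;0 0 0 0 0 0 34" --force 30

```text
time_s: 9.93
eef_pos: [533.4, -8.9, 57.3]
ee_rot: [0.0, 0.998, 0.07, 0.0]
force: [-0.8, -0.6, 0.2]
grip_width: 0.414
grip_force: 30.0
```

Run:
```python
from h import *
s=sense();print(s["time_s"],s["eef_pos"],s["force"],s["grip_width"],s["grip_force"])
p,c=cam("wrist");q,d=cam("scene")
cv2.imwrite("pics/w5.png",np.hstack([cv2.resize(p["pixels"],(400,300)),cv2.resize(q["pixels"][150:270,170:330],(400,300),interpolation=2)]))
```

```text
9.9333 [533.41040291  -8.91611765  57.32899512] [-0.80656404 -0.5880725   0.24087315] 0.414039641873369 29.964543879032135
```

View pics/w5.png

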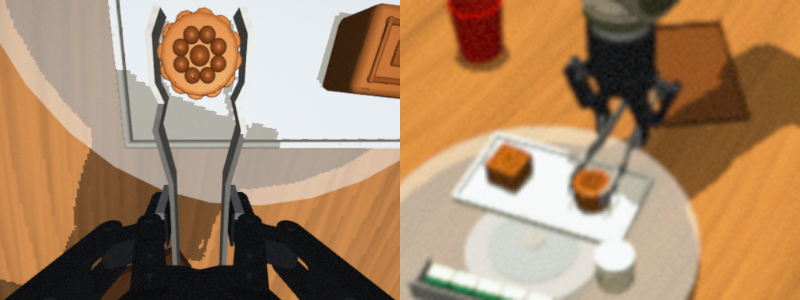

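The jaws have closed on the round cake (centre about (200,55) in the left half), and the fingers stopped at 35 mm with 30 N. Next comes a gentle lift.

Emit:
drive_tool --commands "0 0 0.03 0 0 0 34;0 0 0.06 0 0 0 34;0 0 0.1 0 0 0 34;0 0 0.12 0 0 0 34;0 0 0.12 0 0 0 34;0 0 0.12 0 0 0 34;0 0 0.12 0 0 0 34;0 0 0.12 0 0 0 34;0 0 0.12 0 0 0 34;0 0 0.12 0 0 0 34;0 0 0.12 0 0 0 34;0 0 0.1 0 0 0 34;0 0 0.08 0 0 0 34;0 0 0.05 0 0 0 34;0 0 0.02 0 0 0 34;0 0 0 0 0 0 34;0 0 0 0 0 0 34;0 0 0 0 0 0 34;0 0 0 0 0 0 34;0 0 0 0 0 0 34"

```text
time_s: 11.7
eef_pos: [533.2, -8.9, 196.9]
ee_rot: [-0.0, 0.998, 0.07, -0.0]
force: [0.3, 0.3, -1.5]
grip_width: 0.413
grip_force: 30.1
```

Run:
```python
from h import *
s=sense();print(s["time_s"],s["eef_pos"],s["force"],s["grip_width"],s["grip_force"])
p,c=cam("wrist");q,d=cam("scene")
cv2.imwrite("pics/w6.png",np.hstack([cv2.resize(p["pixels"],(400,300)),cv2.resize(q["pixels"][120:270,170:370],(400,300),interpolation=2)]))
```

```text
11.7 [533.23367076  -8.86234993 196.94767673] [ 0.30086747  0.2984031  -1.47013209] 0.41326094364429633 30.133284330368042
```

View pics/w6.png

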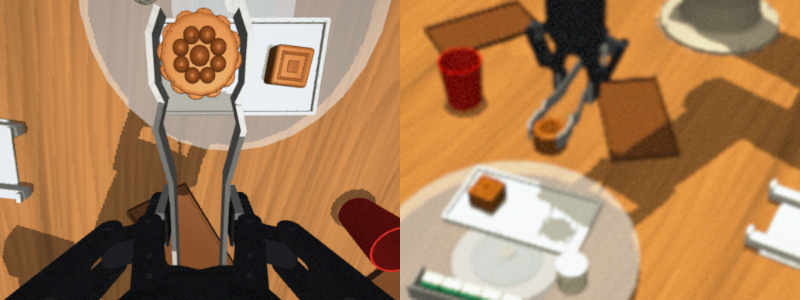

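The cake is held level in the jaws, about 140 mm above where it stood, and the dish and bystanders are undisturbed.

```bash
python3 -c "
from rig import *
print(finish_job())"
```

```text
the job is handed in; nothing more can be done
None
```

I handed in the job with the round mooncake held level and still in the tongs, about 14 cm above where it stood in the dish; no verdict came back, but the last picture showed the dish, square mooncake and bystanders in place.

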